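# Load a beech slat in the leaf drilling jig, pin it and hold the jig shut

### The job

Get the chair slat ready for drilling: slide it, hole end first, under the bridge of the drilling jig until it is home against the end stop, then lower the hinged leaf over it and push the index pin from the bit block down through the leaf's brass bush, the slat's hole and the base until its collar sits on the leaf. The leaf's sprung foot holds the leaf a little open, so finish while still pressing down firmly on the pin or leaf, with the leaf fully shut, and do not let go. Leave the knife, the tin and the twine spool where they are.

Things in the scene. Friction and masses are not known exactly. Their poses are not given: they have to be found in the camera images.
- jig: leaf drilling jig screwed to the bench, plywood base 110 (x) x 150 (y) x 30 mm. Origin at bench level; the base spans y -85 to +65 mm. A channel along y, 44 mm wide, floor 30 mm above the bench, runs from the mouth at the -y end to an aluminium end stop at y = +55 mm: the slat slides in towards +y, between rails 12.5 mm high. Hinge of the leaf along the +x edge. z up
- jig_mouth (a point): middle of the channel's mouth (jig y -85 mm), 35 mm above the bench, the height of a slat's middle in the channel; axes as the jig. Flared cheeks start here, a ramp lip reaches 12 mm farther out; an aluminium bridge roofs the channel 15 to 40 mm in from here, leaving a slot 13.5 mm high (bridge top 55 mm above the bench)
- jig_bore (a point): top of the 15 mm bore through the base, in the channel floor 30 mm above the bench, 28 mm before the end stop: the slat's hole comes over it when the slat is home; axes as the jig
- leaf (a joint): leaf's angle in rad about the jig's +y axis: 0 shut flat, 1.95 fully open, leaning back past upright, where it stays. Tipped well forward of upright it falls by itself and, with a slat in, rests 0.05 to 0.13 rad open on its sprung foot. 8 to 12 N down on the bush or pin shuts it; let go, it rises. Shut, its top is 55 mm above the bench
- leaf_hinge (a point): point on the leaf's hinge axis, level with the thumb tab: jig x +55, y +11 mm, 43 mm above the bench. The leaf is a 12 mm plywood plate, 0.24 kg, 110 mm from hinge to free edge, covering jig y -42 to +65 mm; its underside lies in the hinge axis
- leaf_tab (a point): centre of the orange thumb tab on the leaf's free edge: 46 mm wide (y), 12 mm thick, reaching 33 mm beyond the edge; 126 mm from the hinge axis, 6 mm above the underside. Leaf axes: x from free edge to hinge, z out of the upper face (away from the robot when open)
- leaf_bush (a point): centre of the 15 mm hole in the brass bush plate (36 x 30 mm), at the leaf's upper face, 55 mm from the hinge axis; straight above jig_bore when the leaf is shut. The small steel drill bush beside it takes no pin. Axes as the leaf
- slat_center (a point): centre, half-way up, of the flat beech slat, 210 (x) x 40 (y) x 10 mm, about 70 g; its x axis points to the end with the hole. It starts lying along a dark low bearer, 30 mm high, 34 mm wide, 100 mm long
- slat_hole (a point): centre of the slat's 15 mm through hole, half-way up, 77 mm from its centre towards +x, 28 mm from the leading end; axes as the slat
- slat_grip (a point): point in the slat's tail, half-way up, 70 mm from its centre towards -x, 35 mm from the tail end; with the slat home it is 35 mm outside the mouth; clear of the bearer. Good to grip here across the 40 mm width; axes as the slat
- pin_grip (a point): on the index pin's axis, in its black knob (22 mm diameter, 40 mm high), 24 mm above the steel collar (28 mm diameter, 5 mm thick). z up along the pin. It starts upright in a wooden bit block 56 x 100 mm, 50 mm high, the collar on its top; 3 drill bits up to 28 mm high stand 45 mm and more away on the block's +y side (yaw within 0.35 rad); about 90 g
- pin_tip (a point): tip of the pin, on its axis, 74 mm below pin_grip and 45 mm below the collar's underside: a 12 mm shank with a tapered nose. It is 10 mm above the bench when the collar sits on the shut leaf; axes as the pin
- knife_center (a point): utility knife, grey with an orange slider, 150 x 30 x 18 mm, lying on the bench; leave it alone
- tin_center (a point): round green tin of tacks with a steel lid, 71 mm diameter, 62 mm high; leave it alone
- spool_center (a point): spool of straw-coloured twine, 60 mm diameter, 70 mm high; leave it alone
Things that resemble listed ones, but are neither listed nor needed, are in the scene too. Of the things that look like the part that bears slat_center, the smaller one is meant. Of the things that look like the part that bears pin_grip, the smaller one is meant.

How it is judged (in metres and radians):
On the way, in this order (a step that is already met when the one before it is completed fails the run):
1. the slat lies in the channel, home against the end stop, its hole over the bore (horizontal distance between slat_hole and jig_bore below 0.005 m and z of slat_hole in the frame of jig_bore below 0.009 m and angle between the x axis of slat_hole and the y axis of jig_bore, either way round below 0.08 rad), for 0.2 s.
2. the leaf is lowered over the slat (value of joint leaf below 0.16 rad and horizontal distance between slat_hole and jig_bore below 0.006 m), for 0.2 s.
3. the pin is through leaf and slat and into the base (horizontal distance between pin_tip and jig_bore below 0.006 m and z of pin_tip in the frame of jig_bore below -0.005 m), for 0.1 s.
At the end, for the whole second after the job is handed in: Slat lying in the channel, hole within 5 mm of the bore; pin tip within 5 mm of the bore axis, 16 mm or more below the channel floor, within 0.12 rad of square; leaf under 0.03 rad open; robot pressing pin or leaf with over 3 N (let go, the sprung leaf rises) (horizontal distance between each of slat_hole, pin_tip and jig_bore below 0.005 m and z of slat_hole in the frame of jig_bore below 0.009 m and z of pin_tip in the frame of jig_bore below -0.016 m and angle between the z axis of pin_tip and the z axis of jig_bore, either way round below 0.12 rad and value of joint leaf below 0.03 rad and (contact force between any of the fingers, the arm and pin above 3 N or contact force between any of the fingers, the arm and leaf above 3 N)); the arm keeps its last pose, push and grip.
It fails at once if the knife, tin or spool is moved more than 20 mm (distance of any of knife_center, tin_center, spool_center from where it was at the start of the episode above 0.02 m).
It also fails if it takes over 72 s, if anything falls off the work surface, if the arm or the gripper's body presses on something with over 40 N, if the wrist force passes 120 N, or if a joint passes its speed limit or range.

### The arm

A 6-joint arm with a two-finger parallel gripper is mounted at the origin on the work surface. World frame = base frame: x ahead of the robot, y to its left, z up, the work surface at z = 0. Lengths are in mm, angles in rad, forces in N, time in s.
With the tool pointing down it reaches from about 275 to 875 mm from the base axis. Payload 12.5 kg.
Tool frame: the origin (TCP) lies midway between the tips of the shut fingers; the grasp point (between the pads) lies 19 mm behind it; z points along the fingers, y is the direction in which the jaws open and shut (so a half turn about z gives the same grasp; the last joint's range is limited). The gripper opens to 85 mm and grips with 20 to 120 N. Pads are 22 mm wide; open, the fingers measure 114 mm over their backs; the gripper's body (76 mm by 85 mm) begins 54 mm behind the grasp point. The pads swing forward as they close: fully open they stand 13 mm farther back than shut.
Start: joints at [-1.402, 0.351, 1.652, -0, 1.139, -0.085], TCP at [138.117, -532.361, 192.19] pointing down, gripper open.
Joint ranges: [-2.75, 2.75], [-0.79, 2.1], [0.01, 2.65], [-1.57, 4.71], [0.07, 3.14], [-2.87, 2.87]. Speed limits (rad/s): [2.22, 2.22, 2.79, 3.14, 3.14, 3.14].

### API

Orientations are given as a unit quaternion [x, y, z, w].
In Python, from workcell import ctrl gives the robot as it stands. The module is installed in compiled form; this text tells all that it offers.
- The arm moves only by the shell command python3 -m pendant 'ROWS'. ROWS is JSON, a list of rows, each a list of 7 numbers: the shift along the tool's x, y, z in mm, then the turn, a rotation vector about the tool's x, y, z in degrees, then the gripper's target within -1 to 1 (fully open at 1, half-way at 0, shut at -1). In form: [[tx, ty, tz, rx, ry, rz, grip], ...]. A call has 1 to 5 rows; each row shifts and turns the pose as measured when the row begins, along the tool's axes as they then stand; what a row does not reach is not made up. A row lasts 1/8 s, in which the tool goes at most 62.5 mm and 10.7 degrees, less where a joint would pass 70% of its speed; a pose out of reach is approached as far as the arm can. A call is refused whole if a number of a shift passes 62.5 or a number of a turn 10.7, either way. A call with a gripper value outside its range is refused whole. The fingers move at their own pace and stop on an object; the grip force is fixed at half the most. Time passes only in rows, so rows that do not move let the fingers close. It gives the time, the measured TCP pose, the force and the opening at its end, in the units of the state.
- ctrl.sense(): the state, without advancing time (a new reading comes with each control period).
- ctrl.get_image(name): name is "side" or "top"; returns the picture (400x640x3 uint8, red, green, blue); there is no depth.
- ctrl.camera_params(name): a dict with "intrinsics" (3x3 intrinsics, pixels), "camera_from_world" (4x4, takes a point from world to camera coordinates). Camera axes: x right, y up, looking along -z (the intrinsics and any distortion apply to the point x, -y, -z); pixel columns grow to the right and rows downward; lengths in mm; the calibration is good to about 2 mm. A picture is of the moment at which its call begins. camera_params takes no time and is no camera call.
- ctrl.hand_in(): hands the job in, once; it reports no verdict.
The state is a dict: "time": time; "joints": joint angles; "qvel": joint speeds; "joint_efforts": joint torques, N m; "position": TCP position; "ee_rot": TCP orientation; "contact_force": force on the tool from outside, world axes, zero at the start; "torque": the same for the moment, N m; "width": opening from 0.0 (shut) to 1.0 (fully open).
Only numpy, scipy, OpenCV 4.12 (cv2) and the standard library are available. Lean on these libraries where they do the work, as an engineer would, in place of code of your own. Each camera call takes 0.05 s, during which the arm holds its last target. There are 200 camera calls.

## Working session

There is one attempt and no reset: what is moved stays moved. The work goes in short steps, Python scripts to look and compute and a shell command to move; the robot and the scene stay as the last step left them, time stands still between calls to the robot, and variables do not carry over. Pictures are saved under pics/ and viewed, about 8 in all and at most 12, crops included, and the job is handed in when it is done.

```bash
mkdir -p pics; ls; cat > h.py <<'E'
import numpy as np, cv2
from workcell import ctrl
from scipy.spatial.transform import Rotation as R
def P(n):
    p=ctrl.camera_params(n); return np.array(p["intrinsics"]),np.array(p["camera_from_world"]),p
def proj(n,X):
    K,T,_=P(n); X=np.atleast_2d(X); c=X@T[:3,:3].T+T[:3,3]; c=c*[1,-1,-1]; q=c@K.T; return q[:,:2]/q[:,2:]
def unproj(n,uv,z):
    K,T,_=P(n); o=-T[:3,:3].T@T[:3,3]; d=np.linalg.inv(K)@[uv[0],uv[1],1]; d=T[:3,:3].T@(d*[1,-1,-1]); return o+d*(z-o[2])/d[2]
E
python3 - <<'E'
from h import *
for n in("top","side"):
    K,T,p=P(n); print(n,p.keys(),K.tolist(),"cam",(-T[:3,:3].T@T[:3,3]).round(0),T[:3,:3].round(2).tolist())
    im=ctrl.get_image(n); cv2.imwrite(f"pics/{n}0.png",im[:,:,::-1])
print(ctrl.sense())
E
```

```text
pics
top dict_keys(['intrinsics', 'camera_from_world']) [[488.6348181389849, 0.0, 319.9204426128098], [0.0, 488.6348181389849, 192.65420335925373], [0.0, 0.0, 1.0]] cam [ 267.  -28. 1332.] [[-0.02, -1.0, -0.01], [0.98, -0.02, 0.18], [-0.18, -0.01, 0.98]]
side dict_keys(['intrinsics', 'camera_from_world']) [[492.4290025208955, 0.0, 323.2336999633103], [0.0, 492.4290025208955, 201.17566287542098], [0.0, 0.0, 1.0]] cam [311. 967. 762.] [[-0.98, -0.19, -0.02], [0.09, -0.56, 0.82], [-0.16, 0.81, 0.57]]
{'time': 0.1, 'joints': array([-1.40156719e+00,  3.51198620e-01,  1.65233488e+00, -3.04720004e-06,
        1.13911823e+00, -8.45740115e-02]), 'qvel': array([ 2.69762005e-05, -1.22868887e-03, -9.06364013e-04,  2.22067452e-04,
       -1.39381899e-03,  3.83585311e-04]), 'joint_efforts': array([ 1.59797251e-03, -5.06830287e+01, -2.91875589e+01, -5.92564606e-05,
        2.61101064e-03,  5.34315163e-06]), 'position': array([ 138.07943973, -532.04160301,  191.71295641]), 'ee_rot': array([ 9.91958576e-01,  1.26561859e-01, -2.37896850e-05, -5.29006803e-04]), 'contact_force': array([ 0.05672201,  0.77365832, -0.30024162]), 'torque': array([ 0.05610544, -0.01259978,  0.00777877]), 'width': 0.9997582948825774}
```

View pics/top0.png

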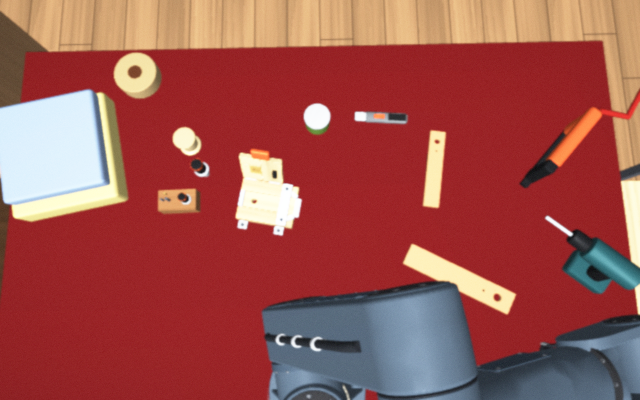

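View pics/side0.png

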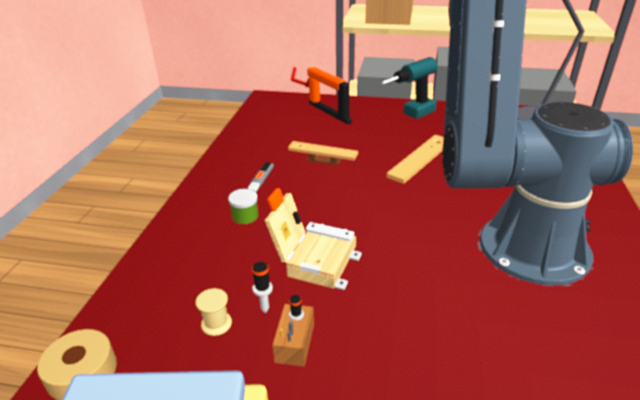

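The jig is near top (265,195), with its bridge on the image-right side (world -y) and the leaf open at the top (+x). There are two slats: (433,168), smaller and on a dark bearer, and (460,278), larger and flat on the bench. There are two pins: (183,198), smaller and in the block, and (200,168), standing free and larger. The smaller ones fit the description; a crop will confirm.

```bash
python3 - <<'E'
import cv2,numpy as np
t=cv2.imread("pics/top0.png"); s=cv2.imread("pics/side0.png")
def c(im,x,y,w,h,k): 
    o=cv2.resize(im[y:y+h,x:x+w],None,fx=k,fy=k,interpolation=cv2.INTER_CUBIC)
    for i in range(0,w,10): cv2.putText(o,str(x+i),(i*k,8),0,.28,(255,255,255),1); cv2.line(o,(i*k,8),(i*k,12),(255,255,255),1)
    for i in range(0,h,10): cv2.putText(o,str(y+i),(0,i*k+4),0,.28,(255,255,255),1)
    return o
a=c(t,232,145,75,95,5); b=c(t,415,125,35,90,5); d=c(t,150,150,65,70,5)
o=np.zeros((600,800,3),np.uint8)
def put(im,x,y): o[y:y+im.shape[0],x:x+im.shape[1]]=im[:600-y,:800-x]
put(a,0,0); put(b,376,0); put(d,552,0)
put(c(s,282,135,80,32,3),552,360);put(c(s,230,255,80,35,3),552,480)
cv2.imwrite("pics/c1.png",o)
put(c(s,255,185,115,110,5),0,0); o[:, 575:]=0; put(c(s,265,285,45,80,5),576,0); put(o[0:1,0:1],0,599)
cv2.imwrite("pics/c2.png",o)
E
```

```text
(no output)
```

View pics/c1.png

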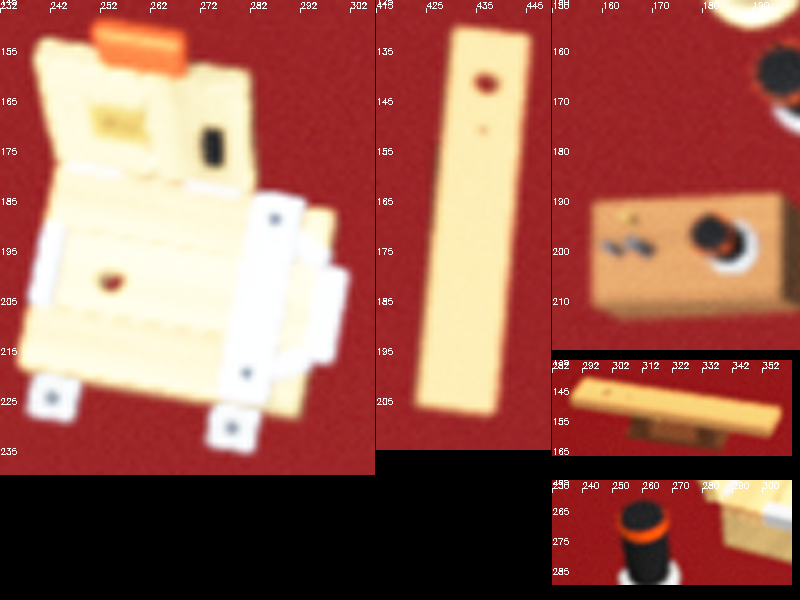

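View pics/c2.png

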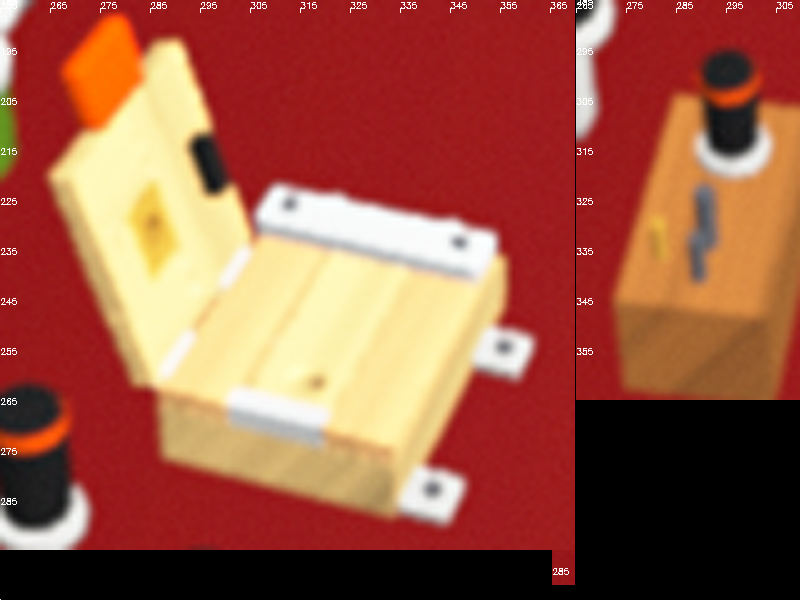

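The crops confirm it. The slat at (433,168) sits on a small dark bearer with its hole at the upper end, about (437,141). The pin's collar sits on the block at about (185,199). The mouth is at the jig's image-right (-y) side.

```bash
cat > fit.py <<'E'
from h import *
from scipy.optimize import least_squares
def px(x,y,ox,oy,k=5): return [ox+(x+.5)/k-.5, oy+(y+.5)/k-.5]
T=[((0,27,30),(110,282)),((55,-45,55),(257,191)),((55,-70,55),(304,200)),((-55,-45,55),(217,396)),((-55,-70,55),(266,408)),((-55,65,42.5),(18,365)),((55,65,43),(57,165))]
S=[((0,27,30),(317,382)),((55,-70,55),(274,184)),((-55,-70,55),(497,234)),((-55,65,0),(395,517)),((55,65,0),(162,458))]
def W(p,X):
    c,s=np.cos(p[2]),np.sin(p[2]); X=np.array(X,float); return np.c_[p[0]+c*X[:,0]-s*X[:,1],p[1]+s*X[:,0]+c*X[:,1],X[:,2]]
tm=np.array([px(*q,232,145) for _,q in T]); sm=np.array([px(*q,255,185) for _,q in S])
def res(p): return np.r_[(proj("top",W(p,[x for x,_ in T]))-tm).ravel(),(proj("side",W(p,[x for x,_ in S]))-sm).ravel()]
r=least_squares(res,[400,70,0],loss="soft_l1",x_scale=[100,100,.1]); print("jig",r.x.round(3)); print(res(r.x).reshape(-1,2).round(1).tolist())
print("bore",W(r.x,[(0,27,30)]).round(1),"mouth",W(r.x,[(0,-85,35)]).round(1))
print("bore top/side", unproj("top",tm[0],30).round(1),unproj("side",sm[0],30).round(1))
c=np.array([unproj("top",px(x,y,415,125),40) for x,y in [(77,27),(154,37),(120,415),(39,405)]])
print("slat corners",c.round(1).tolist(),"ctr",c.mean(0).round(1)); d=c[:2].mean(0)-c[2:].mean(0); print("len",np.linalg.norm(d),"yaw",np.arctan2(d[1],d[0]),"w",np.linalg.norm(c[0]-c[1]))
h=unproj("top",px(111,83,415,125),40); print("hole",h, "dist",np.linalg.norm(h-c.mean(0)))
cs=np.array([unproj("side",((x+.5)/3-.5+282,(y+.5)/3-.5+135),40) for x,y in [(33,18),(227,47),(219,73),(20,42)]]); print("slat side ctr",cs.mean(0).round(1))
print("pin collar",unproj("top",px(177,247,150,150),55),unproj("side",px(157,147,265,285),55))
print("pin knobtop",unproj("top",px(160,233,150,150),95),unproj("side",px(151,70,265,285),95))
b=[unproj("top",px(x,y,150,150),50) for x,y in [(42,202),(228,193)]]; print("block +x edge",np.round(b,1).tolist())
for n,uv,z in [("tin",(317,112),62),("knife",(380,118),9),("spool",(186,137),70),("freepin",(198,164),95),("bigslat",(460,278),10)]: print(n,unproj("top",uv,z).round(0))
E
python3 fit.py
```

```text
jig [ 4.86315e+02  1.37400e+02 -1.81000e-01]
[[0.2, -0.3], [-0.3, 0.6], [-0.5, 0.3], [0.3, 0.1], [-0.2, -0.8], [0.0, 0.1], [0.1, 0.3], [-1.7, -0.4], [0.3, 0.3], [-0.2, 0.1], [0.2, -0.0], [0.4, -0.4]]
bore [[491.2 164.   30. ]] mouth [[471.   53.8  35. ]]
bore top/side [490.4 164.4  30. ] [487.2 164.5  30. ]
slat corners [[678.1, -320.9, 40.0], [671.5, -362.7, 40.0], [462.1, -331.5, 40.0], [468.2, -288.7, 40.0]] ctr [ 570. -326.   40.]
len 212.01886259208675 yaw -0.15019067730744853 w 42.34138771273063
hole [ 645.77884437 -337.65253976   40.        ] dist 76.7075854191209
slat side ctr [ 569.  -320.7   40. ]
pin collar [494.79355544 343.69972592  55.        ] [493.16617406 345.84014324  55.        ]
pin knobtop [495.15864155 341.14033076  95.        ] [493.71877925 344.76662237  95.        ]
block +x edge [[521.5, 418.7, 50.0], [524.6, 318.7, 50.0]]
tin [728. -11.  62.]
knife [ 726. -189.    9.]
spool [662. 343.  70.]
freepin [580. 301.  95.]
bigslat [ 277. -384.   10.]
```

```bash
cat > d.py <<'E'
# python3 d.py x y z yaw : remaining shift (tool axes, mm) and turn (deg)
import sys
from h import *
s=ctrl.sense(); x,y,z,a=map(float,sys.argv[1:5]); r=R.from_quat(s["ee_rot"])
t=R.from_euler("z",a)*R.from_euler("x",np.pi)
print("t",round(s["time"],2),"pos",s["position"].round(1),"w",round(s["width"],3),"F",s["contact_force"].round(1),"J",s["joints"].round(2))
print("shift",r.inv().apply(np.array([x,y,z])-s["position"]).round(1),"turn",(r.inv()*t).as_rotvec(degrees=True).round(2))
E
python3 -m pendant '[[50,-15,0,0,0,0,1],[58,-17,0,0,0,0,1],[58,-17,0,0,0,0,1],[58,-17,0,0,0,0,1],[58,-17,0,0,0,0,1]]' 
python3 -m pendant '[[58,-17,0,0,0,0,1],[0,0,0,0,0,7.7,1],[0,0,0,0,0,7.7,1],[0,0,0,0,0,7.7,1]]' >/dev/null
python3 d.py 500.8 -314.5 100 -0.15
```

```text
time: 0.72
position: [394.4, -378.3, 190.5]
ee_rot: [0.992, 0.123, -0.0, -0.001]
contact_force: [-0.0, -0.6, 0.9]
width: 0.999
t 1.23 pos [ 451.2 -342.5  189. ] w 1.001 F [-0.3  0.1  0.7] J [-0.73  0.39  1.61  0.    1.15  1.  ]
shift [ 44.7 -35.3  89. ] turn [-0.21  0.2  -0.64]
```

```bash
python3 -m pendant '[[44,-35,0,0,0,-0.6,1],[2,0,40,0,0,0,1],[0,0,34,0,0,0,1],[0,0,0,0,0,0,1]]' >/dev/null; python3 d.py 500.8 -314.5 17 -0.15
```

```text
t 1.73 pos [ 503.4 -313.9  112.6] w 1.002 F [-0.   0.3  0.6] J [-0.64  0.52  1.6   0.    1.02  1.09]
shift [-2.1  1.4 95.6] turn [-0.23  0.24 -0.16]
```

```bash
python3 -m pendant '[[-2,1,32,0,0,0,1],[0,0,32,0,0,0,1],[0,0,20,0,0,0,1],[0,0,10,0,0,0,1],[0,0,0,0,0,0,1]]' >/dev/null; python3 d.py 500.8 -314.5 17 -0.15
```

```text
t 2.35 pos [ 503.9 -317.3   23. ] w 0.997 F [ 0.1  0.2 -1. ] J [-0.64  0.64  1.65  0.    0.84  1.08]
shift [-3.6 -2.3  6. ] turn [-0.01 -0.17 -0.21]
```

```bash
python3 -m pendant '[[-3.5,-2.3,6,0,0,0,1],[0,0,0,0,0,0,1],[0,0,0,0,0,0,-1],[0,0,0,0,0,0,-1],[0,0,0,0,0,0,-1]]' >/dev/null; python3 -m pendant '[[0,0,0,0,0,0,-1],[0,0,0,0,0,0,-1],[0,0,0,0,0,0,-1]]'>/dev/null; python3 d.py 500.8 -314.5 17 -0.15
```

```text
t 3.35 pos [ 501.9 -315.2   19.5] w -0.003 F [-0.4 -0.6  0.7] J [-0.64  0.64  1.67  0.    0.83  1.08]
shift [-1.2 -0.6  2.5] turn [ 0.09 -0.36 -0.21]
```

Fingers shut on nothing; look.

```bash
cat > pic.py <<'E'
# python3 pic.py name  tx ty sx sy [w h k]: crops of both views, side by side, centred at given px
import sys
from h import *
n,tx,ty,sx,sy=sys.argv[1],*map(int,sys.argv[2:6]); w,h,k=(map(int,sys.argv[6:9]) if len(sys.argv)>6 else (80,110,5))
o=[]
for c,x,y in(("top",tx,ty),("side",sx,sy)):
    im=ctrl.get_image(c)[:,:,::-1]; cv2.imwrite(f"pics/{n}_{c}.png",im)
    x0,y0=min(max(0,x-w//2),640-w),min(max(0,y-h//2),400-h); p=cv2.resize(im[y0:y0+h,x0:x0+w],None,fx=k,fy=k,interpolation=cv2.INTER_CUBIC)
    for i in range(0,w,10): cv2.putText(p,str(x0+i),(i*k,8),0,.28,(255,255,255),1)
    for i in range(0,h,10): cv2.putText(p,str(y0+i),(0,i*k+4),0,.28,(255,255,255),1)
    o.append(p)
cv2.imwrite(f"pics/{n}.png",np.hstack(o))
E
python3 pic.py g1 430 180 330 165 100 130 4
```

```text
(no output)
```

View pics/g1.png

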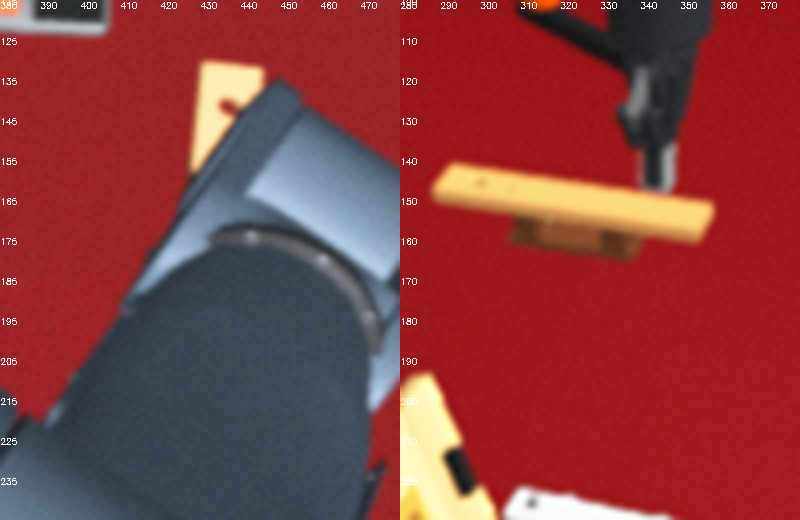

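```bash
python3 - <<'E'
from h import *
s=ctrl.sense(); p=s["position"]; r=R.from_quat(s["ee_rot"])
print(proj("side",p),proj("side",p+[0,0,40]),proj("top",p))
for u,v in [(358,151),(355,160.5),(292,140.5),(287.5,147)]: print(unproj("side",(u,v),40).round(1))
for q in [(500.8,-314.5,40),(504,-294,40),(498,-334,40)]: print(proj("side",q).round(1),proj("top",q).round(1))
E
```

```text
[[344.22733642 158.03292257]] [[344.33011747 146.31261103]] [[430.0298148  194.39277611]]
[ 462.3 -328.2   40. ]
[ 463.6 -270.5   40. ]
[ 674.6 -362.9   40. ]
[ 678.2 -319.4   40. ]
[[344.6 152.2]] [[431.4 193.4]]
[[342.5 155.5]] [[423.7 192.4]]
[[346.5 149.2]] [[438.7 194.3]]
```

```bash
python3 - <<'E'
from h import *
im=cv2.imread("pics/g1_side.png"); x0,y0,w,h,k=290,90,75,75,8
o=cv2.resize(im[y0:y0+h,x0:x0+w],None,fx=k,fy=k,interpolation=cv2.INTER_CUBIC)
p=ctrl.sense()["position"]
for dz in (0,19,40,73): 
    u=proj("side",p+[0,0,dz])[0]; q=((u-[x0,y0]+.5)*k).astype(int); cv2.drawMarker(o,tuple(map(int,q)),(0,255,0),0,14,1); cv2.putText(o,str(dz),(int(q[0])+8,int(q[1])),0,.5,(0,255,0),1); print(dz,u)
cv2.imwrite("pics/g2.png",o)
print(p,ctrl.sense()["joints"])
E
```

```text
0 [344.22733642 158.03292257]
19 [344.27576109 152.51096837]
40 [344.33011747 146.31261103]
73 [344.4173557  136.36467499]
[ 501.93485174 -315.25047869   19.49154306] [-0.64010163  0.64414323  1.66532998  0.00202363  0.82572957  1.0829155 ]
```

View pics/g2.png

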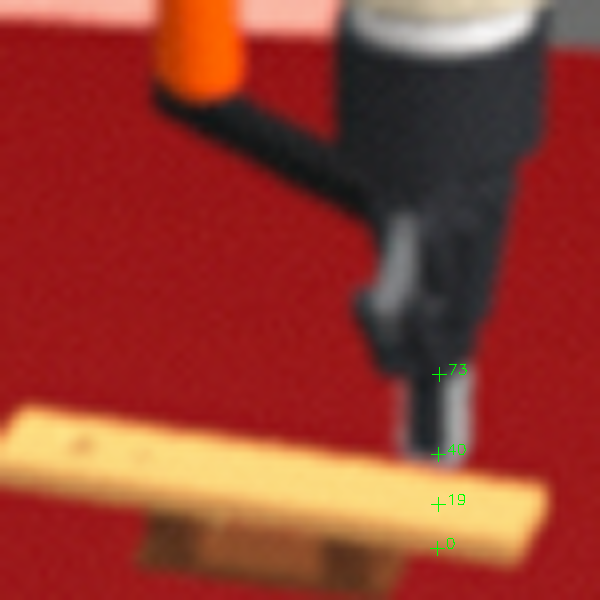

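The tips look cut off along the slat's far edge, which disagrees with the reported TCP. I'll lift and compare the visible tips with the reading.

```bash
python3 -m pendant '[[0,0,-40,0,0,0,-1],[0,0,-40,0,0,0,-1],[0,0,0,0,0,0,-1]]' >/dev/null; python3 d.py 500.8 -314.5 100 -0.15; python3 - <<'E'
from h import *
im=np.ascontiguousarray(ctrl.get_image("side")[:,:,::-1]); cv2.imwrite("pics/g3_side.png",im); x0,y0,w,h,k=290,80,80,90,6
o=cv2.resize(im[y0:y0+h,x0:x0+w],None,fx=k,fy=k,interpolation=cv2.INTER_CUBIC)
p=ctrl.sense()["position"]
for dz in (0,19,40,73): 
    u=proj("side",p+[0,0,dz])[0]; q=((u-[x0,y0]+.5)*k).astype(int); cv2.drawMarker(o,tuple(map(int,q)),(0,255,0),0,14,1); cv2.putText(o,str(dz),(int(q[0])+8,int(q[1])),0,.5,(0,255,0),1); print(dz,u)
cv2.imwrite("pics/g3.png",o)
E
```

```text
t 3.83 pos [ 501.2 -314.9  101.2] w 0.006 F [ 0.5 -0.4 -0.3] J [-0.64  0.53  1.63  0.    0.98  1.08]
shift [-0.4 -0.3  1.2] turn [ 0.06 -0.3  -0.21]
0 [344.91868541 134.44118179]
19 [344.97393458 128.56002143]
40 [345.03598274 121.95512136]
73 [345.13563513 111.3473291 ]
```

View pics/g3.png

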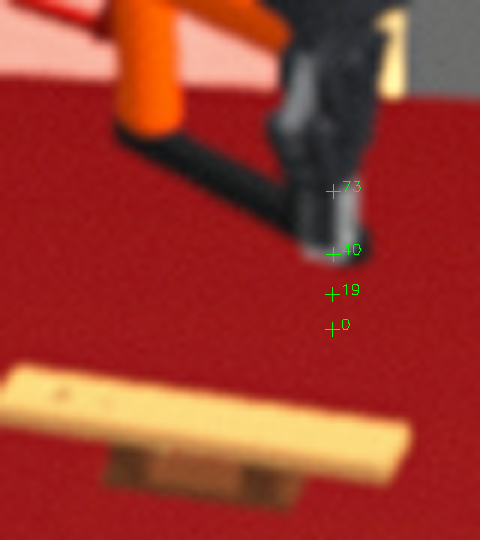

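With the arm lifted, the tips appear about 11 px above the reported TCP, while the column matches. That suggests the real tip is about 36 mm higher than the reading. I'll descend past the slat in small steps with the jaws open and watch the force.

```bash
python3 -m pendant '[[0,0,0,0,0,0,1],[0,0,30,0,0,0,1],[0,0,30,0,0,0,1],[0,0,20,0,0,0,1],[0,0,0,0,0,0,1]]' >/dev/null; python3 d.py 500.8 -314.5 -15 -0.15
python3 -m pendant '[[-1,-1,6,0,0,0,1],[0,0,5,0,0,0,1],[0,0,5,0,0,0,1],[0,0,0,0,0,0,1]]'; python3 d.py 500.8 -314.5 -15 -0.15
```

```text
t 4.5 pos [ 498.  -312.4   12. ] w 0.999 F [ 0.   0.7 -0.2] J [-0.64  0.65  1.67  0.    0.82  1.08]
shift [ 3.2  1.7 27. ] turn [-0.22  0.23 -0.21]
time: 5.0
position: [497.6, -311.5, -3.8]
ee_rot: [0.997, -0.077, -0.001, -0.002]
contact_force: [0.2, 0.3, -0.1]
width: 0.999
t 5.0 pos [ 497.6 -311.5   -3.8] w 0.999 F [ 0.2  0.3 -0.1] J [-0.64  0.68  1.68  0.    0.79  1.08]
shift [ 3.7  2.5 11.1] turn [-0.18  0.15 -0.22]
```

```bash
python3 -m pendant '[[3,2,4,0,0,0,1],[0,0,4,0,0,0,1],[0,0,0,0,0,0,1]]';  python3 -m pendant '[[0,0,3,0,0,0,1],[0,0,3,0,0,0,1],[0,0,0,0,0,0,1]]'; python3 d.py 500.8 -314.5 -19 -0.15
```

```text
time: 5.38
position: [500.7, -314.3, -12.0]
ee_rot: [0.997, -0.077, -0.001, -0.001]
contact_force: [-0.7, -0.4, -0.2]
width: 1.001
time: 5.75
position: [500.7, -314.3, -18.4]
ee_rot: [0.997, -0.077, -0.001, -0.001]
contact_force: [0.0, 0.7, 0.2]
width: 1.001
t 5.75 pos [ 500.7 -314.3  -18.4] w 1.001 F [0.  0.7 0.2] J [-0.64  0.71  1.67  0.    0.77  1.08]
shift [0.1 0.2 0.6] turn [-0.15  0.1  -0.22]
```

Reading -18 with no contact confirms the z offset. Grip now.

```bash
python3 -m pendant '[[0,0,0,0,0,0,-1],[0,0,0,0,0,0,-1],[0,0,0,0,0,0,-1],[0,0,0,0,0,0,-1]]'; python3 d.py 500.8 -314.5 -19 -0.15
```

```text
time: 6.25
position: [500.9, -314.4, -17.8]
ee_rot: [0.997, -0.077, -0.001, -0.001]
contact_force: [0.5, 0.9, 0.2]
width: 0.452
t 6.25 pos [ 500.9 -314.4  -17.8] w 0.452 F [0.5 0.9 0.2] J [-0.64  0.71  1.67  0.    0.77  1.08]
shift [-0.1  0.1  1.2] turn [-0.14  0.08 -0.21]
```

```bash
python3 -m pendant '[[0,0,-20,0,0,0,-1],[0,0,-40,0,0,0,-1],[0,0,-30,0,0,0,-1],[0,0,0,0,0,-8,-1],[0,0,0,0,0,-9.8,-1]]' >/dev/null
python3 -m pendant '[[0,0,0,0,0,-9.8,-1],[0,0,0,0,0,-9.8,-1],[0,0,0,0,0,-9.8,-1],[0,0,0,0,0,-9.8,-1],[0,0,0,0,0,-9.8,-1]]'
python3 -m pendant '[[0,0,0,0,0,-9.8,-1],[0,0,0,0,0,-9.8,-1],[0,0,0,0,0,0,-1]]' >/dev/null; python3 d.py 434 -148 30 1.390
```

```text
time: 7.5
position: [502.4, -315.8, 87.6]
ee_rot: [0.866, 0.501, 0.002, 0.003]
contact_force: [-0.0, -0.3, -0.7]
width: 0.451
t 7.88 pos [ 502.9 -316.1   91.4] w 0.453 F [ 0.1  0.1 -0.2] J [-0.64  0.54  1.63  0.    0.96 -0.47]
shift [154.4 -96.7  60. ] turn [0.53 0.19 0.7 ]
```

```bash
python3 -m pendant '[[40,-25,0,0,0,0.7,-1],[45,-28,15,0,0,0,-1],[45,-28,25,0,0,0,-1],[20,-14,15,0,0,0,-1],[0,0,0,0,0,0,-1]]' >/dev/null;  python3 d.py 434 -148 30 1.390; python3 pic.py g4 340 190 325 215 130 180 3
```

```text
t 8.5 pos [ 436.8 -148.3   37.1] w 0.455 F [ 0.7 -0.5 -0.5] J [-0.43  0.43  2.01 -0.    0.69 -0.22]
shift [-0.2 -2.9  7. ] turn [ 0.86  0.31 -1.37]
```

View pics/g4.png

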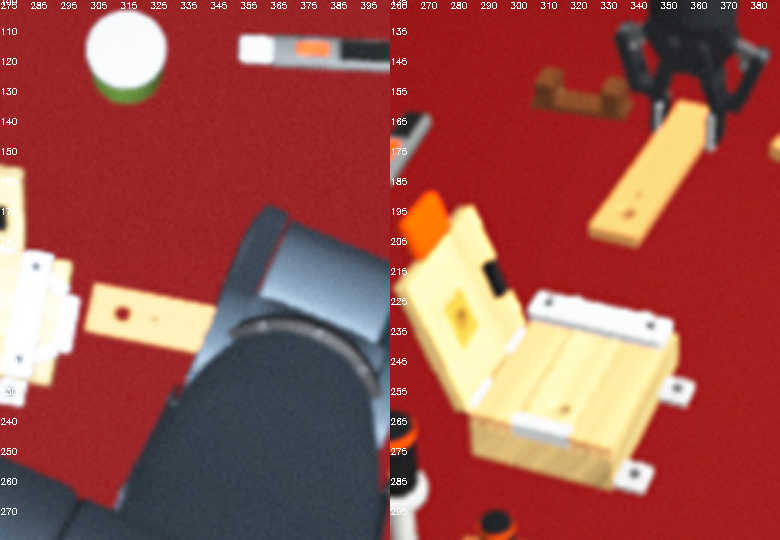

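```bash
cat >> h.py <<'E'
def tri(ut,us):
    A=[];b=[]
    for n,uv in(("top",ut),("side",us)):
        p0=unproj(n,uv,0);p1=unproj(n,uv,100);d=(p1-p0)/np.linalg.norm(p1-p0);M=np.eye(3)-np.outer(d,d);A.append(M);b.append(M@p0)
    X=np.linalg.solve(sum(A),sum(b)); return X,[np.linalg.norm(A[i]@X-b[i]) for i in(0,1)]
E
python3 - <<'E'
from h import *
pt=lambda x,y:(275+(x+.5)/3-.5,100+(y+.5)/3-.5); ps=lambda x,y:(260+(x-390+.5)/3-.5,125+(y+.5)/3-.5)
X,e=tri(pt(123,313),ps(629,213)); print("hole(top face)",X,e)
s=ctrl.sense(); r=R.from_quat(s["ee_rot"]).as_matrix(); print("tool x yaw",np.arctan2(r[1,0],r[0,0]), r.round(3).tolist())
print("expected hole",s["position"]+147*r[:,0], "pos",s["position"])
z=X[2]
for a,b in [((97,284),(215,307)),((85,328),(197,352))]:
    A,B=unproj("top",pt(*a),z),unproj("top",pt(*b),z); d=A-B; print("edge yaw",np.arctan2(d[1],d[0]),A.round(1),B.round(1))
c=unproj("top",pt(91,306),z); print("lead end mid",c)
X2,e=tri(pt(85,328),ps(638,243)); print("corner",X2,e); X3,e=tri(pt(97,284),ps(590,230)); print("corner",X3,e)
J=np.array([486.3,137.4]);a=-.181; Rm=np.array([[np.cos(a),np.sin(a)],[-np.sin(a),np.cos(a)]]); print("hole in jig",Rm@(X[:2]-J))
E
```

```text
hole(top face) [467.79704558  -4.75534969  94.11171281] [np.float64(0.9731231052091996), np.float64(0.9731231052091969)]
tool x yaw 1.3661128151362258 [[0.203, 0.979, 0.016], [0.979, -0.203, -0.009], [-0.006, 0.018, -1.0]]
expected hole [468.29387261  -6.23504226  37.08086519] pos [ 438.41558026 -150.16392202   37.95563119]
edge yaw 1.35758052802369 [494.4  17.3  94.1] [472.6 -83.5  94.1]
edge yaw 1.3403655577216516 [456.4  27.9  94.1] [434.1 -67.2  94.1]
lead end mid [475.34102408  22.62467896  94.11171281]
corner [455.73313132  28.10681764  88.99950126] [np.float64(1.4101770488983625), np.float64(1.4101770488983647)]
corner [494.98978869  17.42543196  89.43587077] [np.float64(0.2746625036398673), np.float64(0.2746625036398115)]
hole in jig [   7.38916418 -143.16390264]
```

```bash
python3 -m pendant '[[2,-4,0,0.9,0.3,-1.5,-1],[0,0,20,0,0,0,-1],[0,0,20,0,0,0,-1],[0,0,0,0,0,0,-1]]' >/dev/null;  python3 d.py 434 -148 -16 1.395; sleep 0; python3 d.py 434 -148 -16 1.395
```

```text
t 9.1 pos [ 4.381e+02 -1.512e+02 -4.000e-01] w 0.45 F [ 0.5 -0.7 -1.3] J [-0.43  0.51  2.01 -0.    0.61 -0.25]
shift [ 2.4 -4.7 15.6] turn [ 0.35  0.11 -0.27]
t 9.1 pos [ 4.381e+02 -1.512e+02 -4.000e-01] w 0.45 F [ 0.5 -0.7 -1.3] J [-0.43  0.51  2.01 -0.    0.61 -0.25]
shift [ 2.4 -4.7 15.6] turn [ 0.35  0.11 -0.27]
```

```bash
python3 -m pendant '[[2,-4.7,8,0.3,0,-0.3,-1],[0,0,6,0,0,0,-1],[0,0,0,0,0,0,-1],[0,0,0,0,0,0,-1]]' >/dev/null;  python3 d.py 434 -148 -16 1.395
```

```text
t 9.6 pos [ 434.8 -149.3  -13.6] w 0.451 F [ 0.4 -0.9 -0.7] J [-0.43  0.54  2.02 -0.    0.58 -0.25]
shift [ 1.1 -1.   2.4] turn [0.15 0.14 0.02]
```

```bash
python3 -m pendant '[[5,-1,2,0,0,0,-1],[12,0,0,0,0,0,-1],[12,0,0,0,0,0,-1],[12,0,0,0,0,0,-1],[0,0,0,0,0,0,-1]]' ;  python3 d.py 464.7 19.3 -16 1.393
```

```text
time: 10.22
position: [441.6, -105.3, -15.4]
ee_rot: [0.766, 0.643, 0.0, 0.002]
contact_force: [-0.1, -1.0, -1.0]
width: 0.448
t 10.22 pos [ 441.6 -105.3  -15.4] w 0.448 F [-0.1 -1.  -1. ] J [-0.34  0.53  2.04 -0.    0.57 -0.16]
shift [126.7   1.1   0.3] turn [0.19 0.14 0.18]
```

```bash
python3 -m pendant '[[10,1,0,0,0,0.1,-1],[12,0,0,0,0,0,-1],[12,0,0,0,0,0,-1],[0,0,0,0,0,0,-1]]' ;  python3 d.py 464.7 19.3 -16 1.393
```

```text
time: 10.72
position: [448.8, -69.5, -15.5]
ee_rot: [0.767, 0.642, -0.0, 0.002]
contact_force: [0.1, 0.1, -0.9]
width: 0.447
t 10.72 pos [448.8 -69.5 -15.5] w 0.447 F [ 0.1  0.1 -0.9] J [-0.25  0.53  2.04 -0.    0.57 -0.08]
shift [90.3  0.1  0.2] turn [0.16 0.14 0.1 ]
```

```bash
python3 -m pendant '[[12,0,0,0,0,0,-1],[16,0,0,0,0,0,-1],[16,0,0,0,0,0,-1],[16,0,0,0,0,0,-1],[0,0,0,0,0,0,-1]]' ;  python3 d.py 464.7 19.3 -16 1.393
```

```text
time: 11.35
position: [460.3, -6.0, -15.6]
ee_rot: [0.767, 0.642, 0.0, 0.002]
contact_force: [-0.9, 0.3, -0.7]
width: 0.454
t 11.35 pos [460.3  -6.  -15.6] w 0.454 F [-0.9  0.3 -0.7] J [-0.11  0.54  2.02 -0.    0.58  0.07]
shift [25.7 -0.1  0.3] turn [0.2  0.13 0.08]
```

Free so far. Creep to the stop, lowering slightly.

```bash
python3 -m pendant '[[10,0,0,0,0,0,-1],[8,0,0,0,0,0,-1],[3,0,1,0,0,0,-1],[0,0,0,0,0,0,-1]]' ;  python3 d.py 464.7 19.3 -17.5 1.393;  python3 -m pendant '[[3,0,0,0,0,0,-1],[3,0,0,0,0,0,-1]]'; python3 -m pendant '[[3,0,0,0,0,0,-1],[3,0,0,0,0,0,-1]]';  python3 d.py 464.7 19.3 -17.5 1.393
```

```text
time: 11.85
position: [464.2, 15.8, -16.7]
ee_rot: [0.767, 0.642, 0.0, 0.002]
contact_force: [0.2, 0.5, -0.5]
width: 0.449
t 11.85 pos [464.2  15.8 -16.7] w 0.449 F [ 0.2  0.5 -0.5] J [-0.06  0.55  2.01 -0.    0.58  0.12]
shift [ 3.6 -0.1  0.8] turn [0.21 0.13 0.05]
time: 12.1
position: [464.7, 19.1, -16.9]
ee_rot: [0.766, 0.642, -0.001, 0.003]
contact_force: [-5.7, -50.2, -0.0]
width: 0.455
time: 12.35
position: [464.7, 18.5, -17.1]
ee_rot: [0.766, 0.643, -0.005, 0.005]
contact_force: [-3.3, -36.8, 0.4]
width: 0.452
t 12.35 pos [464.7  18.5 -17.1] w 0.452 F [ -3.3 -36.8   0.4] J [-0.05  0.55  2.   -0.03  0.59  0.14]
shift [ 0.8 -0.2  0.4] turn [0.07 0.81 0.21]
```

```bash
python3 -m pendant '[[0,0,0.7,0,0,0,-1],[0,0,0,0,0,0,-1]]'; python3 -m pendant '[[0,0,0,0,0,0,1],[0,0,0,0,0,0,1],[0,0,0,0,0,0,1],[0,0,-40,0,0,0,1],[0,0,-55,0,0,0,1]]'; python3 -m pendant '[[0,0,-55,0,0,0,1],[0,0,-20,0,0,0,-1],[0,0,0,0,0,0,-1]]'; python3 d.py 632 122 160 1.39; python3 - <<'E'
from h import *
J=np.array([486.3,137.4,0]);a=-.181
def W(x,y,z): return J+[np.cos(a)*x-np.sin(a)*y,np.sin(a)*x+np.cos(a)*y,z]
print(W(150,11,0),W(5,11,0),W(0,27,0))
E
```

```text
time: 12.6
position: [464.9, 17.5, -17.6]
ee_rot: [0.766, 0.642, -0.005, 0.005]
contact_force: [-1.2, 0.9, 1.2]
width: 0.45
time: 13.22
position: [462.8, 19.7, 76.5]
ee_rot: [0.766, 0.643, -0.008, 0.003]
contact_force: [1.2, -0.1, -0.3]
width: 1.001
time: 13.6
position: [464.8, 21.1, 157.3]
ee_rot: [0.766, 0.643, -0.005, 0.005]
contact_force: [0.8, -0.3, -0.7]
width: 0.602
t 13.6 pos [464.8  21.1 157.3] w 0.602 F [ 0.8 -0.3 -0.7] J [-0.05  0.24  1.9  -0.02  1.    0.14]
shift [128.3 147.2  -4.4] turn [0.04 0.8  0.36]
[635.8297723  121.21830677   0.        ] [493.19846746 147.32023925   0.        ] [491.16035984 163.95893263   0.        ]
```

```bash
python3 -m pendant '[[20,37,-10,0,0.8,0.3,-1],[32,40,-5,0,0,0,-1],[38,40,0,0,0,0,-1],[30,30,0,0,0,0,-1],[0,0,0,0,0,0,-1]]' >/dev/null; python3 d.py 636 121 170 1.39; python3 pic.py g5 265 190 310 235 100 150 4
```

```text
t 14.22 pos [632.9 116.  163.4] w -0.0 F [-0.9 -1.1 -0.6] J [0.11 0.55 1.41 0.   1.18 0.29]
shift [ 5.5  2.1 -6.6] turn [-0.47  0.11 -0.  ]
```

View pics/g5.png

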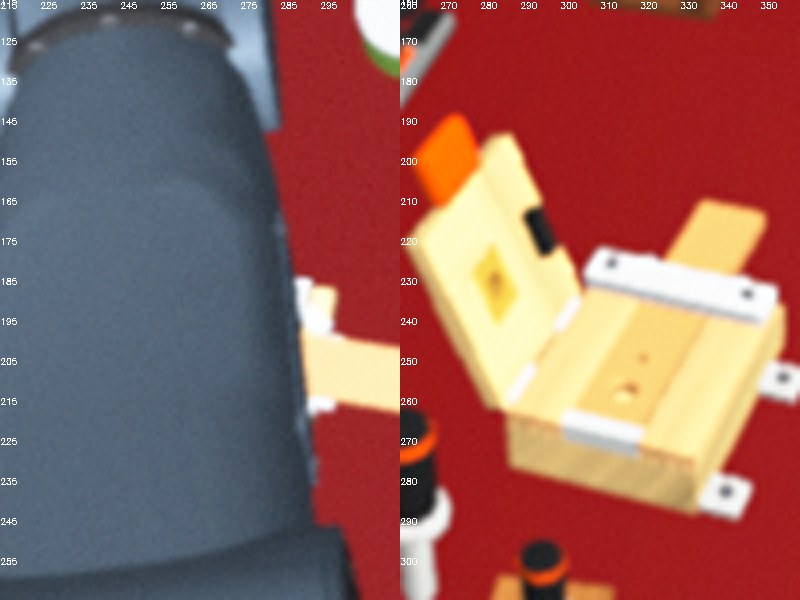

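Side view: the slat is in the channel, flush at the stop, with its hole at about (316,257) over the bore. Next I lower the closed fingers behind the tab and pull it forward.

```bash
python3 -m pendant '[[5,6,15,-0.4,0,0,-1],[0,2,25,0,0,0,-1],[0,2,15,0,0,0,-1],[0,0,0,0,0,0,-1]]'; python3 d.py 636 121 101 1.39
```

```text
time: 14.82
position: [640.2, 116.1, 104.6]
ee_rot: [0.769, 0.639, -0.002, -0.0]
contact_force: [-0.5, -0.8, -0.2]
width: -0.002
t 14.82 pos [640.2 116.1 104.6] w -0.002 F [-0.5 -0.8 -0.2] J [ 0.11  0.63  1.44 -0.    1.08  0.29]
shift [ 4.1 -5.   3.6] turn [-0.19  0.18 -0.17]
```

```bash
python3 -m pendant '[[4,-12,0,0,0,0,-1],[0,-12,0,0,0,0,-1],[0,-14,0,0,0,0,-1],[0,-14,0,0,0,0,-1]]';python3 -m pendant '[[0,-16,0,0,0,0,-1],[0,-18,0,0,0,0,-1],[0,-18,0,0,0,0,-1]]'; python3 d.py 503 145.5 101 1.39
```

```text
time: 15.32
position: [588.5, 130.5, 107.7]
ee_rot: [0.769, 0.639, 0.0, 0.001]
contact_force: [1.2, -0.0, 0.7]
width: -0.004
time: 15.7
position: [535.6, 140.9, 110.7]
ee_rot: [0.769, 0.639, 0.003, 0.003]
contact_force: [-0.1, -0.0, -0.1]
width: 0.003
t 15.7 pos [535.6 140.9 110.7] w 0.003 F [-0.1 -0.  -0.1] J [ 0.17  0.45  1.72 -0.    0.96  0.36]
shift [ -1.4 -32.9   9.4] turn [ 0.5  -0.02 -0.14]
```

```bash
python3 -m pendant '[[0,-15,0,0,0,0,-1],[0,-15,0,0,0,0,-1],[0,-15,0,0,0,0,-1],[0,0,0,0,0,0,-1]]'; python3 d.py 503 145.5 101 1.39
```

```text
time: 16.2
position: [487.5, 150.3, 113.0]
ee_rot: [0.768, 0.64, 0.005, 0.004]
contact_force: [0.4, 0.0, -0.1]
width: 0.001
t 16.2 pos [487.5 150.3 113. ] w 0.001 F [ 0.4  0.  -0.1] J [ 0.21  0.37  1.84 -0.    0.91  0.39]
shift [-1.9 16.  12.2] turn [ 0.75 -0.12 -0.05]
```

```bash
python3 -m pendant '[[0,2,0,0,0,0,-1],[0,0,0,0,0,0,-1]]' >/dev/null; cat > leaf.py <<'E'
from h import *
J=np.array([486.3,137.4,0]);a=-.181
def W(x,y,z): return J+[np.cos(a)*x-np.sin(a)*y,np.sin(a)*x+np.cos(a)*y,z]
def tab(th): return W(55-126*np.cos(th)+6*np.sin(th),11,43+126*np.sin(th)+6*np.cos(th))
if __name__=="__main__":
  for n in("side","top"):
    im=ctrl.get_image(n); hsv=cv2.cvtColor(im,cv2.COLOR_RGB2HSV); m=cv2.inRange(hsv,(7,190,150),(18,255,255))
    k,l,st,c=cv2.connectedComponentsWithStats(m)
    print(n,[(c[i].round(1).tolist(),int(st[i,4])) for i in range(1,k) if st[i,4]>15], {t:proj(n,tab(t))[0].round(1).tolist() for t in(0,.1,.6,1.2,1.95)})
    cv2.imwrite(f"pics/leaf_{n}.png",im[:,:,::-1])
E
python3 leaf.py
```

```text
side [([336.6, 226.4], 154), ([260.6, 272.7], 52), ([296.2, 303.6], 26)] {0: [349.1, 256.9], 0.1: [348.6, 252.4], 0.6: [338.1, 229.1], 1.2: [311.0, 206.7], 1.95: [271.6, 200.2]}
top [([571.3, 131.2], 299)] {0: [253.6, 226.6], 0.1: [253.0, 225.6], 0.6: [251.4, 213.5], 1.2: [253.5, 186.8], 1.95: [260.7, 151.3]}
```

```bash
python3 -m pendant '[[0,0,0,0,0,0,-1],[0,0,0,0,0,0,-1],[0,0,0,0,0,0,-1]]' >/dev/null; python3 leaf.py
```

```text
side [([348.6, 252.0], 225), ([260.6, 272.6], 53), ([296.2, 303.6], 27)] {0: [349.1, 256.9], 0.1: [348.6, 252.4], 0.6: [338.1, 229.1], 1.2: [311.0, 206.7], 1.95: [271.6, 200.2]}
top [([571.0, 131.5], 306)] {0: [253.6, 226.6], 0.1: [253.0, 225.6], 0.6: [251.4, 213.5], 1.2: [253.5, 186.8], 1.95: [260.7, 151.3]}
```

```bash
python3 -m pendant '[[40,0,0,0,0,0,1],[50,0,0,0,0,0,1],[50,0,0,0,0,0,1],[35,0,0,0,0,0,1],[0,0,0,0,0,0,1]]' >/dev/null; python3 d.py 494.5 343.5 100 1.39
```

```text
t 17.65 pos [523.2 326.9 113.4] w 1.001 F [-0.1 -0.5  0.3] J [ 0.49  0.55  1.55 -0.01  1.03  0.67]
shift [ 11.1 -31.4  13. ] turn [ 0.82 -0.14 -0.17]
```

```bash
python3 -m pendant '[[11,-31,5,0.8,-0.1,0,1],[0,0,10,0,0,0,1],[0,0,0,0,0,0,1]]' >/dev/null; python3 d.py 494.5 343.5 60 1.39;
```

```text
t 18.02 pos [494.3 341.9  97.2] w 1.001 F [-0.2 -0.8 -0.4] J [ 0.53  0.55  1.6  -0.    0.99  0.71]
shift [ 1.7 -0.1 37.2] turn [-0.02  0.02 -0.2 ]
```

```bash
python3 -m pendant '[[1.5,0,16,0,0,0,1],[0,0,16,0,0,0,1],[0,0,0,0,0,0,1]]' ; python3 d.py 494.5 343.5 22 1.39;
```

```text
time: 18.4
position: [495.5, 341.9, 62.7]
ee_rot: [0.77, 0.638, -0.0, 0.0]
contact_force: [-0.5, -0.0, 0.3]
width: 1.001
t 18.4 pos [495.5 341.9  62.7] w 1.001 F [-0.5 -0.   0.3] J [ 0.53  0.6   1.62 -0.    0.93  0.71]
shift [ 1.4 -1.3 40.7] turn [-0.02  0.04 -0.3 ]
```

```bash
python3 -m pendant '[[1.5,-1,16,0,0,0,1],[0,0,14,0,0,0,1],[0,0,8,0,0,0,1],[0,0,0,0,0,0,1]]' ; python3 d.py 494.5 343.5 22 1.39;
```

```text
time: 18.9
position: [494.7, 343.6, 21.7]
ee_rot: [0.77, 0.638, -0.001, 0.0]
contact_force: [0.2, -0.3, 0.3]
width: 1.004
t 18.9 pos [494.7 343.6  21.7] w 1.004 F [ 0.2 -0.3  0.3] J [ 0.53  0.66  1.63 -0.    0.85  0.72]
shift [-0.1 -0.2 -0.3] turn [-0.04  0.06 -0.31]
```

```bash
python3 -m pendant '[[0,0,0,0,0,0,-1],[0,0,0,0,0,0,-1],[0,0,0,0,0,0,-1],[0,0,0,0,0,0,-1],[0,0,0,0,0,0,-1]]' ; python3 d.py 494.5 343.5 22 1.39;
```

```text
time: 19.52
position: [495.5, 344.0, 23.0]
ee_rot: [0.77, 0.638, 0.0, 0.0]
contact_force: [0.1, 0.1, -1.5]
width: 0.242
t 19.52 pos [495.5 344.   23. ] w 0.242 F [ 0.1  0.1 -1.5] J [ 0.53  0.66  1.63 -0.    0.85  0.72]
shift [-0.7 -0.9  1. ] turn [ 0.06 -0.03 -0.3 ]
```

```bash
python3 -m pendant '[[0,0,-12,0,0,0,-1],[0,0,-20,0,0,0,-1],[0,0,-25,0,0,0,-1],[0,0,-30,0,0,0,-1],[0,0,0,0,0,0,-1]]' ; python3 d.py 491.2 164 105 1.39;
```

```text
time: 20.15
position: [495.5, 344.1, 115.3]
ee_rot: [0.77, 0.638, 0.001, 0.0]
contact_force: [-0.2, 0.7, -1.1]
width: 0.241
t 20.15 pos [495.5 344.1 115.3] w 0.241 F [-0.2  0.7 -1.1] J [ 0.53  0.53  1.58 -0.    1.03  0.72]
shift [-177.8   29.    10.2] turn [ 0.1  -0.06 -0.3 ]
```

```bash
python3 -m pendant '[[-30,4,0,0,0,0,-1],[-45,8,0,0,0,0,-1],[-45,8,0,0,0,0,-1],[-40,6,0,0,0,0,-1],[-16,0,0,0,0,0,-1]]' >/dev/null; python3 -m pendant '[[0,0,0,0,0,0,-1]]' >/dev/null;  python3 d.py 491.2 164 105 1.39;
```

```text
t 20.9 pos [486.  161.5 112.3] w 0.245 F [ 0.6  0.  -0.9] J [0.23 0.39 1.82 0.   0.93 0.41]
shift [3.4 4.6 7.3] turn [-0.1   0.03 -0.25]
```

```bash
python3 -m pendant '[[3,5.5,12,0,0,-0.2,-1],[0,0,8,0,0,0,-1],[0,0,0,0,0,0,-1],[0,0,0,0,0,0,-1]]' >/dev/null; python3 d.py 492.2 164 90 1.39; python3 leaf.py; python3 - <<'E'
from h import *
from leaf import W
im=cv2.imread("pics/leaf_side.png"); x0,y0,k=275,180,7
o=cv2.resize(im[y0:y0+85,x0:x0+100],None,fx=k,fy=k,interpolation=cv2.INTER_CUBIC)
p=ctrl.sense()["position"]; 
for X,c in((p*[1,1,0]+[0,0,p[2]-18],(0,255,0)),(W(1.3,27,43+5.5+12),(255,0,0)),(W(0,27,30),(255,255,0))):
    u=proj("side",X)[0]; q=((u-[x0,y0]+.5)*k).astype(int); cv2.drawMarker(o,tuple(map(int,q)),c,0,12,1); print(X.round(1),u.round(1))
cv2.imwrite("pics/p1.png",o)
E
```

```text
t 21.4 pos [492.2 166.5  89.8] w 0.238 F [ 1.1  0.  -0.4] J [0.24 0.43 1.82 0.   0.89 0.41]
shift [-2.4  0.4 -0.2] turn [-0.16  0.03  0.14]
side [([348.7, 252.0], 226), ([260.6, 272.7], 52)] {0: [349.1, 256.9], 0.1: [348.6, 252.4], 0.6: [338.1, 229.1], 1.2: [311.0, 206.7], 1.95: [271.6, 200.2]}
top [([571.2, 131.3], 300)] {0: [253.6, 226.6], 0.1: [253.0, 225.6], 0.6: [251.4, 213.5], 1.2: [253.5, 186.8], 1.95: [260.7, 151.3]}
[492.3 166.3  72.1] [315.1 246.7]
[492.4 163.7  60.5] [315.4 250. ]
[491.2 164.   30. ] [316.3 260.6]
```

View pics/p1.png

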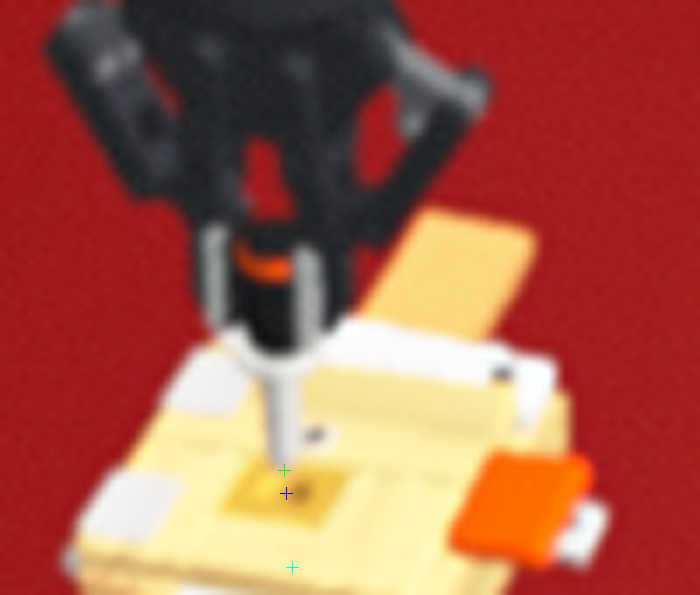

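The tip is at (283,463) and the bush centre about (288,491), against predictions of (285,470) and (287,493). I'll correct -2.4 mm in y and about -0.8 mm in x, then descend gently.

```bash
python3 -m pendant '[[-2.6,-0.4,0,0,0,0,-1],[0,0,0,0,0,0,-1]]' >/dev/null; python3 d.py 491.4 164 90 1.39;  python3 -m pendant '[[0,0,5,0,0,0,-1],[0,0,4,0,0,0,-1],[0,0,3,0,0,0,-1]]' ; python3 d.py 491.4 164 60 1.39
```

```text
t 21.75 pos [491.5 163.7  90.4] w 0.24 F [-0.7  0.3 -1.3] J [0.23 0.43 1.82 0.   0.89 0.41]
shift [ 0.3 -0.1  0.4] turn [-0.11  0.01  0.13]
time: 22.12
position: [491.6, 163.6, 77.9]
ee_rot: [0.767, 0.641, -0.0, -0.001]
contact_force: [-0.7, -0.3, -0.7]
width: 0.238
t 22.12 pos [491.6 163.6  77.9] w 0.238 F [-0.7 -0.3 -0.7] J [0.23 0.45 1.83 0.   0.86 0.41]
shift [ 0.3 -0.2 17.9] turn [-0.08 -0.01  0.11]
```

```bash
for i in 1 2; do :; done; python3 -m pendant '[[0,0,3,0,0,0,-1],[0,0,3,0,0,0,-1]]'; python3 -m pendant '[[0,0,3,0,0,0,-1],[0,0,3,0,0,0,-1]]'; python3 d.py 491.4 164 60 1.39
```

```text
time: 22.38
position: [491.5, 163.6, 71.3]
ee_rot: [0.767, 0.641, -0.001, -0.001]
contact_force: [0.1, -0.5, -1.2]
width: 0.24
time: 22.62
position: [491.7, 163.7, 64.9]
ee_rot: [0.767, 0.641, -0.0, -0.001]
contact_force: [0.2, 0.1, -1.0]
width: 0.235
t 22.62 pos [491.7 163.7  64.9] w 0.235 F [ 0.2  0.1 -1. ] J [0.23 0.47 1.84 0.   0.83 0.41]
shift [ 0.2 -0.3  4.9] turn [-0.08 -0.01  0.11]
```

```bash
python3 -m pendant '[[0,0,3,0,0,0,-1],[0,0,3,0,0,0,-1]]'; python3 -m pendant '[[0,0,2,0,0,0,-1],[0,0,2,0,0,0,-1]]';python3 -m pendant '[[0,0,2,0,0,0,-1],[0,0,2,0,0,0,-1]]'; python3 d.py 491.4 164 60 1.39
```

```text
time: 22.88
position: [491.7, 163.7, 58.6]
ee_rot: [0.767, 0.641, -0.0, -0.001]
contact_force: [0.6, 0.3, -0.5]
width: 0.241
time: 23.12
position: [491.7, 163.7, 54.2]
ee_rot: [0.767, 0.641, -0.0, -0.001]
contact_force: [0.4, -0.4, -0.3]
width: 0.24
time: 23.38
position: [491.7, 163.7, 50.0]
ee_rot: [0.767, 0.641, -0.0, -0.001]
contact_force: [0.2, 0.0, -0.5]
width: 0.24
t 23.38 pos [491.7 163.7  50. ] w 0.24 F [ 0.2  0.  -0.5] J [0.23 0.49 1.85 0.   0.8  0.41]
shift [  0.2  -0.4 -10. ] turn [-0.07 -0.01  0.11]
```

```bash
python3 -m pendant '[[0,0,2,0,0,0,-1],[0,0,2,0,0,0,-1]]'; python3 -m pendant '[[0,0,2,0,0,0,-1],[0,0,2,0,0,0,-1]]';python3 -m pendant '[[0,0,2,0,0,0,-1],[0,0,2,0,0,0,-1]]'
```

```text
time: 23.62
position: [491.7, 163.7, 45.7]
ee_rot: [0.767, 0.641, -0.0, -0.001]
contact_force: [0.3, -0.2, -1.0]
width: 0.24
time: 23.88
position: [491.7, 163.7, 41.4]
ee_rot: [0.767, 0.641, -0.0, -0.001]
contact_force: [0.1, -0.0, -0.5]
width: 0.245
time: 24.12
position: [491.7, 163.7, 37.1]
ee_rot: [0.767, 0.641, -0.0, -0.001]
contact_force: [-0.5, 0.4, -1.3]
width: 0.239
```

```bash
python3 -m pendant '[[0,0,2,0,0,0,-1],[0,0,2,0,0,0,-1]]'; python3 -m pendant '[[0,0,2,0,0,0,-1],[0,0,2,0,0,0,-1]]';python3 -m pendant '[[0,0,2,0,0,0,-1]]';python3 -m pendant '[[0,0,2,0,0,0,-1]]'
```

```text
time: 24.38
position: [491.6, 163.7, 32.9]
ee_rot: [0.767, 0.641, -0.0, -0.001]
contact_force: [-2.2, -0.1, 1.5]
width: 0.242
time: 24.62
position: [491.2, 163.8, 28.9]
ee_rot: [0.767, 0.641, -0.001, -0.001]
contact_force: [-3.5, -0.1, 5.5]
width: 0.244
time: 24.75
position: [491.2, 163.9, 27.7]
ee_rot: [0.767, 0.641, -0.001, -0.001]
contact_force: [-12.2, -2.1, 34.5]
width: 0.241
time: 24.88
position: [491.2, 164.0, 27.6]
ee_rot: [0.767, 0.641, -0.001, -0.001]
contact_force: [-15.8, -4.2, 44.9]
width: 0.241
```

```bash
python3 -m pendant '[[0,0,0.8,0,0,0,-1],[0,0,0.8,0,0,0,-1]]'; python3 -m pendant '[[0,0,1,0,0,0,-1],[0,0,1,0,0,0,-1]]'; python3 leaf.py; python3 d.py 491.2 164 28 1.39; python3 - <<'E'
import cv2
im=cv2.imread("pics/leaf_side.png")[190:300,265:375]; cv2.imwrite("pics/f1.png",cv2.resize(im,None,fx=5,fy=5,interpolation=cv2.INTER_CUBIC))
E
```

```text
time: 25.12
position: [491.1, 163.9, 27.9]
ee_rot: [0.767, 0.641, -0.001, -0.001]
contact_force: [-5.3, -0.3, 12.7]
width: 0.242
time: 25.38
position: [491.2, 163.9, 27.8]
ee_rot: [0.767, 0.641, -0.001, -0.001]
contact_force: [-7.5, -1.7, 18.7]
width: 0.241
side [([315.4, 77.2], 276), ([349.1, 257.2], 230), ([260.8, 272.5], 54)] {0: [349.1, 256.9], 0.1: [348.6, 252.4], 0.6: [338.1, 229.1], 1.2: [311.0, 206.7], 1.95: [271.6, 200.2]}
top [([570.8, 131.7], 300)] {0: [253.6, 226.6], 0.1: [253.0, 225.6], 0.6: [251.4, 213.5], 1.2: [253.5, 186.8], 1.95: [260.7, 151.3]}
t 25.48 pos [491.2 163.9  27.8] w 0.239 F [-7.2 -1.4 18.4] J [0.23 0.53 1.86 0.   0.75 0.41]
shift [ 0.1  0.  -0.2] turn [-0.1   0.    0.14]
```

View pics/f1.png

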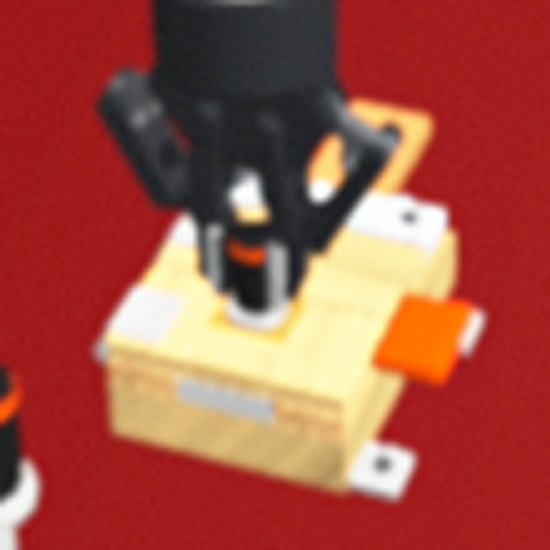

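The leaf is flat, the collar sits on the bush, the tab centroid matches the shut angle, and the push is steady at 18 N. Handing in.

```bash
python3 -c "
from workcell import ctrl
print(ctrl.hand_in()); s=ctrl.sense(); print(s['time'],s['position'],s['contact_force'])"
```

```text
the job is handed in; nothing more can be done
None
the job is handed in; nothing more can be done
```

I slid the slat home under the bridge, tipped the leaf shut over it, and pushed the index pin through until its collar sat on the leaf. I handed in at about 25.5 s, still gripping the pin and pressing down with about 18 N; no verdict was reported.

**Last checks**
- **Leaf:** the tab centroid in the side view is (349.1, 257.2); the prediction for fully shut is (349.1, 256.9).
- **Pin:** it went down without resistance until the collar met the leaf. From the height at which I gripped it, the tip is about 10 mm above the bench, 20 mm below the channel floor. It is within about 1 mm of the bore position I estimated, which I could not check directly.
- **Slat:** it stopped against the end stop within 1 mm of where I predicted. The reading drew back about 1 mm before I let go.
- **Knife, tin and spool:** I did not touch them, but I did not measure their positions again afterwards.

**What disagreed or went wrong**
- The reported tool height was about 36–42 mm lower than the fingertips appear in the images; x and y agreed. Because of this the first grasp closed above the slat on nothing. I then took heights from the parts I gripped.
- Pushing against the stop reached about 50 N for a moment, and pressing the pin about 45 N, both through the fingers. I eased off both times. These are below the 120 N wrist limit; I took the 40 N limit to cover only the arm and the gripper's body.

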